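Tip a carving blank over the board's edge and bed it against the fence

ROBOT

A 7-joint arm with a two-finger parallel gripper is mounted at the origin on the work surface. World frame = base frame: x ahead of the robot, y to its left, z up, the work surface at z = 0. Lengths are in m, angles in rad, forces in N, time in s.
With the tool pointing down it reaches from about 0.4 to 0.875 m from the base axis. Payload 19.3 kg.
Tool frame: the origin (TCP) lies midway between the tips of the shut fingers; the grasp point (between the pads) lies 19 mm behind it (bot.pinch_z is the distance from the TCP to the grasp point, in m); z points along the fingers, y is the direction in which the jaws open and shut (so a half turn about z gives the same grasp; the last joint's range is limited). The gripper opens to 85 mm and grips with 20 to 120 N. Pads are 22 mm wide; open, the fingers measure 114 mm over their backs; the gripper's body (76 mm by 85 mm) begins 54 mm behind the grasp point. The pads swing forward as they close: fully open they stand 13 mm farther back than shut.
Start: joints at [1.038, 0.521, -0.036, 1.599, 0.021, 1.021, -0.113], TCP at [0.279, -0.559, 0.231] pointing down, gripper open.
Joint ranges: [-2.91, 2.91], [-0.3, 2.13], [-1.5, 1.42], [0.17, 2.43], [-1.26, 4.41], [0.16, 1.93], [-2.52, 2.52]. Speed limits (rad/s): [1.89, 1.89, 2.39, 2.39, 3.01, 3.01, 3.01].

INTERFACE

Orientations are given as [roll, pitch, yaw] about the fixed x, y, z axes, in that order (R = Rz(yaw) Ry(pitch) Rx(roll)).
In Python, from workcell import bot gives the robot as it stands. The module is installed in compiled form; this text tells all that it offers.
- The arm moves only by the tool move_arm, never from a script. Its argument "moves" is text: rows parted by semicolons, each of 4 numbers parted by spaces: the shift along the tool's x, y, z in mm, then the turn about the tool's z in rad. In form: dx dy dz yaw; .... A call has exactly 10 rows; each row is the pose to reach, as a shift and turn from the pose commanded when the call began, along the tool's axes at that moment; what a row does not reach only later rows make up. A row lasts 1/12 s, in which the tool goes at most 41.7 mm and 7.16 degrees, less where a joint would pass 70% of its speed; a pose out of reach is approached as far as the arm can. A call with a gripper value outside its range is refused whole. "grip" is the opening, from 0 (shut) to 1 (fully open), set as the call begins (left out, the last holds). The fingers move at their own pace and stop on an object; "grip_force" is the grip in N (left out, the last holds). Time passes only in rows, so rows that repeat a pose let the fingers close, or fill a call up. It gives the time, the measured TCP pose, the force and the opening at its end, in the units of the state.
- bot.observe(): the state, without advancing time (a new reading comes with each control period).
- bot.grab_frame(name): name is "scene" or "top"; returns a dict with "frame" (384x512x3 uint8, red, green, blue), "z_map" (384x512 float32, m along the optical axis (not along the pixel's ray), 0 where there is no reading), "K" (3x3 intrinsics, pixels), "dist" ([k1, k2, p1, p2, k3] as OpenCV has them; the pictures are not rectified), "eye" and "attitude" of the camera in the world. Camera axes: x right, y up, looking along -z (the intrinsics and any distortion apply to the point x, -y, -z); pixel columns grow to the right and rows downward; lengths in m; the calibration is good to about 2 mm. A picture is of the moment at which its call begins.
- bot.job_done(): hands the job in, once; it reports no verdict.
Trained networks look in a picture, given as the dict that the camera call returned (one of the last four; its "shot" number tells which), for a name from the list of things; names that differ only in an ending like _2 or _b are one class to them, and where a whole thing is asked for, a point or a joint stands for the part that bears it (a point fixed in the world has none). Each returns a list of dicts, best first, with "conf" (0 to 1); they miss things now and then, are a little off and sometimes report something else, mostly with a low value. They report only what shows in the picture. A call takes as long as a camera call.
- bot.search_frame(picture, label): "at" ([column, row] in pixels, amid what is visible of it).
- bot.pinpoint(picture, label): "at" ([column, row] in pixels: a listed point, or the origin of a listed thing).
The state is a dict: "clock": time; "qpos": joint angles; "qd": joint speeds; "joint_efforts": joint torques, N m; "position": TCP position; "tool_rot": TCP orientation; "force": force on the tool from outside, world axes, zero at the start; "moment": the same for the moment, N m; "grip_width": finger opening in m.
Only numpy, scipy, OpenCV 4.12 (cv2) and the standard library are available. Lean on these libraries where they do the work, as an engineer would, in place of code of your own. Each camera call takes 0.05 s, during which the arm holds its last target. There are 200 camera calls.

TASK

Clear the mallet off the carving board and lay it in the tool tray, beside the gouge. Then stand the carving blank upright on the bench just in front of the carving board, its plain back flat against the board's low open edge and centred between the rails, and tip it over that edge so that it comes to lie on its back, raised panel up, between the rails; finally slide it fully home against the fence. Leave the glue bottle, the tin, the gouge and the little offcut where they are.

Things in the scene. Friction and masses are not known exactly. Their poses are not given: they have to be found in the camera images.
- board: Fixed plywood carving board, 200 mm long (x) by 155 wide (y). Origin: centre of its underside, at bench height; z up; +x runs from its open edge (x = -100) to the fence and points roughly to the robot's left (+y), give or take 0.35 rad. Bed 14 mm thick. Two dark rails, 20 mm wide, 115 mm apart, stand 9 mm above the bed along its sides, x = -75 to 81 mm
- board_edge (a point): Middle of the upper corner of the board's open edge: x = -100, y = 0, z = 14 mm in the board's frame, same axes. This square edge, 14 mm high, is the low stop over which the blank is tipped
- board_fence (a point): Foot of the inner face of the dark fence across the board's end: x = 81, y = 0, z = 14 mm in the board's frame, same axes. The fence is 19 mm thick and stands 24 mm above the bed
- blank: Loose light-wood carving blank, about 0.4 kg, starting upright on the bench: 48 mm thick (x), 95 wide (y), 150 tall (z). Origin: centre of its underside, z up its height. The plain flat back is at x = +24 mm, the raised panel on the front (-x). Too wide to grip across its width; grip it across its thickness, near the top. When tipped past about 20 degrees it falls over by itself
- blank_heel (a point): Middle of the lower edge of the blank's plain back: x = 24, y = 0, z = 0 mm in the blank's frame, same axes
- blank_front (a point): Centre of the raised panel's face: x = -24, y = 0, z = 75 mm in the blank's frame, same axes. The panel is stepped: on a slab 95 by 150 mm (x = -6 to 24) lies a step 71 by 138 mm (x = -18 to -6), and on that one of 55 by 126 mm (x = -24 to -18), all centred on the face
- blank_top (a point): Middle of the slab's upper end: x = 9, y = 0, z = 150 mm in the blank's frame, same axes
- mallet: Loose wooden mallet, 150 mm long, about 0.3 kg, lying flat, head on the bed between the rails, handle towards the open edge or over either rail. Origin: under the head's middle, z up, handle to -x. Head 60 (x) by 84 (y) by 46 mm high; handle 24 wide, 18 high, axis 23 mm above the underside, x = -30 to -120 mm. It balances near the head: grip the handle about x = -48 mm
- mallet_head (a point): Middle of the mallet's head, 23 mm above its underside, axes of the mallet
- mallet_end (a point): End of the mallet's handle, x = -120, z = 23 mm in the mallet's frame
- tray: Fixed open sheet-metal tool tray, 235 (x) by 160 (y) mm outside, 25 mm high, walls and floor 5 mm. Origin: centre of its underside at bench height, z up. The gouge lies along its +y side, about y = 54 mm, parallel to x; the rest is free: the mallet fits lengthwise with its handle along y = -25 mm or so
- gouge: Loose bystander: wood-handled gouge lying in the tray along x, about 190 mm long, handle 24 mm wide and 22 mm high, origin under its middle
- glue: Loose bystander: white plastic glue bottle, 54 mm across, 110 mm tall, standing in front of and to one side of the board; origin under its centre, z up
- tin: Loose bystander: open metal tin, 68 mm across the rim, 90 mm tall, standing in front of and to the other side of the board (which of the two stands on which side varies); origin under its centre, z up
- offcut: Loose bystander: plain wooden offcut, 50 by 50 mm and 60 mm tall, standing close to one side edge of the blank, on the blank's -y side, 20 to 40 mm from it; origin under its centre, z up

How it is judged:
On the way, in this order (a step that is already met when the one before it is completed fails the run):
1. the mallet lies in the tool tray (x of mallet_head in the frame of tray between -0.115 and 0.115 m and y of mallet_head in the frame of tray between -0.078 and 0.078 m and z of mallet_head in the frame of tray between 0 and 0.045 m and x of mallet_end in the frame of tray between -0.115 and 0.115 m and y of mallet_end in the frame of tray between -0.078 and 0.078 m and z of mallet_end in the frame of tray between 0 and 0.045 m and linear speed of mallet below 0.03 m/s), for 0.2 s.
2. the blank stands upright on the bench, its plain back within 8 mm of the board's open edge, square to it and centred between the rails (angle between blank's own z axis and vertical below 0.06 rad and angle between the y axis of blank and the y axis of board, either way round below 0.1 rad and x of blank_heel in the frame of board between -0.11 and -0.092 m and y of blank_heel in the frame of board between -0.016 and 0.016 m and z of blank_heel in the frame of board below 0.006 m and x of blank_front in the frame of board below -0.13 m), for 0.2 s.
3. the blank is tipping over the edge, its heel staying near it (angle between blank's own z axis and vertical between 0.45 and 1.25 rad and x of blank_heel in the frame of board between -0.14 and -0.07 m and z of blank_heel in the frame of board below 0.04 m and x of blank_front in the frame of board below -0.03 m), for 0.03 s.
At the end, for the whole second after the job is handed in: The blank lies at rest on its plain back on the bed, raised panel up, between the rails (within 16 mm of the middle), square within 0.06 rad, its upper end within 6 mm of the fence; the mallet lies at rest wholly inside the tool tray (all of step 1 and angle between blank's own z axis and vertical between 1.51 and 1.63 rad and angle between blank's own x axis and vertical above 3.05 rad and angle between the z axis of blank and the x axis of board, either way round below 0.06 rad and x of blank_top in the frame of board between 0.075 and 0.09 m and y of blank_top in the frame of board between -0.016 and 0.016 m and z of blank_front in the frame of board between 0.055 and 0.068 m and linear speed of blank below 0.02 m/s); the robot touches nothing.
It fails at once if the glue bottle is shifted by more than 30 mm or tipped (distance of glue from where it was at the start of the episode above 0.03 m or angle between glue's own z axis and vertical above 0.5 rad).
It fails at once if the tin is shifted by more than 30 mm or tipped (distance of tin from where it was at the start of the episode above 0.03 m or angle between tin's own z axis and vertical above 0.5 rad).
It fails at once if the gouge is shifted by more than 30 mm or tipped (distance of gouge from where it was at the start of the episode above 0.03 m or angle between gouge's own z axis and vertical above 0.5 rad).
It fails at once if the offcut is shifted by more than 30 mm or tipped (distance of offcut from where it was at the start of the episode above 0.03 m or angle between offcut's own z axis and vertical above 0.5 rad).
It also fails if it takes over 70 s, if anything falls off the work surface, if the arm or the gripper's body presses on something with over 40 N, if the wrist force passes 120 N, or if a joint passes its speed limit or range.

## Working session

There is one attempt and no reset: what is moved stays moved. The work goes in short steps, Python scripts to look and compute and a tool call to move; the robot and the scene stay as the last step left them, time stands still between calls to the robot, and variables do not carry over. Pictures are saved under pics/ and viewed, about 8 in all and at most 12, crops included, and the job is handed in when it is done.

Besides the shell and the picture viewer there is one more tool, called in YAML: its name, and indented under it one key for each argument. move_arm: Moves the arm, as the interface text tells. Its arguments: {"type":"object","properties":{"moves":{"type":"string"},"grip":{"type":"number"},"grip_force":{"type":"number"}},"required":["moves"]}

```bash
mkdir -p pics
cat > h.py <<'E'
import numpy as np, cv2
from scipy.spatial.transform import Rotation as R
from workcell import bot
def att(a):
    a=np.array(a,float)
    if a.shape==(3,3): return a
    return R.from_euler('xyz',a).as_matrix() if a.size==3 else R.from_quat(a).as_matrix()
def rays(p,uv):
    n=cv2.undistortPoints(np.array(uv,float).reshape(-1,1,2),np.array(p['K']),np.array(p['dist'])).reshape(-1,2)
    d=np.c_[n[:,0],-n[:,1],-np.ones(len(n))]
    return d@att(p['attitude']).T          # scale = depth along axis
def at_z(p,uv,z):
    d=rays(p,uv); e=np.array(p['eye']); return e+d*((z-e[2])/d[:,2])[:,None]
def cloud(p):
    v,u=np.mgrid[0:384,0:512]; uv=np.c_[u.ravel(),v.ravel()]
    c=np.array(p['eye'])+rays(p,uv)*p['z_map'].reshape(-1,1)
    c[p['z_map'].ravel()==0]=np.nan
    return c.reshape(384,512,3)
def save(p,n): cv2.imwrite('pics/'+n+'.png',cv2.cvtColor(p['frame'],cv2.COLOR_RGB2BGR))
E
python3 - <<'E'
from h import *
np.set_printoptions(precision=3,suppress=True)
print(bot.observe())
for n in('scene','top'):
    p=bot.grab_frame(n); save(p,n+'0'); print(n,p['eye'],p['attitude'])
    np.save(n+'0.npy',p,allow_pickle=True); C=cloud(p)
    for l,z in dict(board=0,board_edge=.014,board_fence=.014,blank=0,blank_heel=0,blank_front=.075,blank_top=.15,mallet=.014,mallet_head=.037,mallet_end=.037,tray=0,gouge=.005,glue=0,tin=0,offcut=0).items():
        for q in bot.pinpoint(p,l)[:1]:
            u,v=q['at']; print(l,np.round(q['at'],1),round(q['conf'],2),'zplane',at_z(p,[q['at']],z)[0],'depth',C[min(383,int(round(v))),min(511,int(round(u)))])
a,b=[cv2.imread(f'pics/{n}0.png') for n in('scene','top')]
E
```

```text
{'clock': 0.0, 'qpos': array([ 1.038,  0.522, -0.036,  1.6  ,  0.021,  1.021, -0.113]), 'qd': array([ 0.   ,  0.001, -0.003,  0.   , -0.002, -0.002,  0.002]), 'joint_efforts': array([ -0.   , -92.708,   1.98 , -36.992,   0.018,   0.008,  -0.   ]), 'position': array([ 0.279, -0.559,  0.231]), 'tool_rot': array([-3.14 ,  0.   ,  0.463]), 'force': array([ 1.25 , -0.302, -0.144]), 'moment': array([-0.012, -0.013, -0.013]), 'grip_width': 0.08533283697612873}
scene [1.027 0.678 0.891] [0.803 0.017 2.574]
board [279.8 232.9] 0.68 zplane [ 0.581  0.076 -0.   ] depth [0.593 0.093 0.024]
board_edge [257.6 211.6] 0.72 zplane [ 0.596 -0.019  0.014] depth [0.614 0.011 0.05 ]
blank [214.4 147.8] 0.56 zplane [ 0.55  -0.381  0.   ] depth [ 0.566 -0.35   0.026]
blank_heel [220.7 151.1] 0.86 zplane [ 0.54  -0.351  0.   ] depth [ 0.54  -0.351  0.001]
blank_front [202.4 129.1] 0.58 zplane [ 0.575 -0.41   0.075] depth [ 0.602 -0.349  0.122]
blank_top [214.4 115.2] 0.78 zplane [ 0.547 -0.359  0.15 ] depth [ 0.548 -0.361  0.15 ]
mallet [273.7 222.5] 0.94 zplane [0.581 0.043 0.014] depth [0.602 0.075 0.059]
[... 1165 characters left out ...]
557 -0.371  0.15 ] depth [ 0.556 -0.371  0.152]
mallet [247.8 195.9] 0.84 zplane [0.581 0.043 0.014] depth [0.578 0.042 0.06 ]
mallet_head [243.7 196.1] 0.8 zplane [0.579 0.055 0.037] depth [0.578 0.053 0.061]
mallet_end [243.5 152.1] 0.86 zplane [0.706 0.055 0.037] depth [0.713 0.055 0.001]
tray [246.5 150.8] 0.69 zplane [0.717 0.047 0.   ] depth [ 0.717  0.049 -0.005]
gouge [114.6 234.9] 0.56 zplane [0.469 0.434 0.005] depth [0.469 0.427 0.022]
glue [275.1 132.8] 0.61 zplane [ 0.771 -0.038  0.   ] depth [ 0.751 -0.034  0.086]
tin [305.7 229. ] 0.73 zplane [ 0.484 -0.126  0.   ] depth [ 0.484 -0.126  0.005]
offcut [386.9 167.9] 0.74 zplane [ 0.664 -0.37   0.   ] depth [ 0.656 -0.35   0.063]
```

View pics/scene0.png

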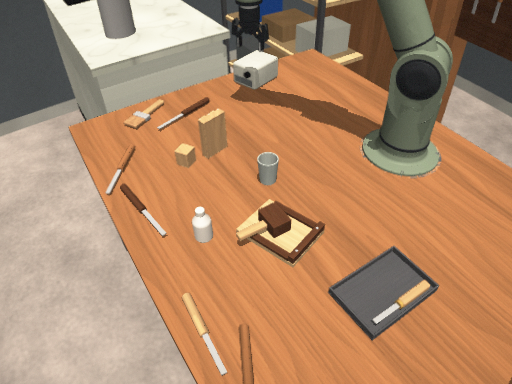

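View pics/top0.png

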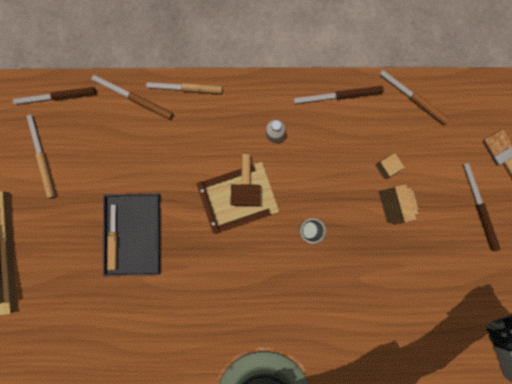

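The scene view shows the mallet on the board (head at 272,218, handle over the far rail), the blank at (212,133) with the offcut at (185,155), the glue at (203,226), the tin at (268,168) and the tray at (384,290). The top view agrees: board (238,196), tray (132,235), blank (402,204). I'll fit box models to the depth clouds for exact poses.

```bash
cat > fit.py <<'E'
from h import *
from scipy.optimize import minimize, least_squares
def B(x0,x1,y0,y1,z0,z1): return np.array([[x0,x1],[y0,y1],[z0,z1]])
M=lambda *r:[B(*np.array(q)/1000) for q in r]
BOX=dict(
 board=M((-100,100,-77.5,77.5,0,14),(-75,81,57.5,77.5,14,23),(-75,81,-77.5,-57.5,14,23),(81,100,-77.5,77.5,14,38)),
 mallet=M((-30,30,-42,42,0,46),(-120,-30,-12,12,14,32)),
 blank=M((-6,24,-47.5,47.5,0,150),(-18,-6,-35.5,35.5,6,144),(-24,-18,-27.5,27.5,12,138)),
 tray=M((-117.5,117.5,-80,80,0,5),(-117.5,117.5,75,80,0,25),(-117.5,117.5,-80,-75,0,25),(112.5,117.5,-80,80,0,25),(-117.5,-112.5,-80,80,0,25)),
 offcut=M((-25,25,-25,25,0,60)))
def sdf(P,b):
    q=np.abs(P-b.mean(1))-(b[:,1]-b[:,0])/2
    return np.linalg.norm(np.maximum(q,0),axis=1)+np.minimum(q.max(1),0)
def loc(P,pose):   # pose x,y,yaw,z
    c,s=np.cos(pose[2]),np.sin(pose[2]); d=P-[pose[0],pose[1],pose[3]]
    return np.c_[c*d[:,0]+s*d[:,1],-s*d[:,0]+c*d[:,1],d[:,2]]
def dist(P,objs):
    D=[np.abs(P[:,2])] if True else []
    S=[P[:,2]]
    for n,pose in objs:
        L=loc(P,pose); S+= [sdf(L,b) for b in BOX[n]]
    return np.min(S,0)
def fit(P,objs,free=None):
    """objs [(name,[x,y,yaw,z])]; fits x,y,yaw of every one"""
    x0=np.concatenate([o[1][:3] for o in objs])
    mk=lambda x:[(o[0],[*x[3*i:3*i+3],o[1][3]]) for i,o in enumerate(objs)]
    f=lambda x:dist(P,mk(x))/.003
    r=least_squares(f,x0,loss='soft_l1',x_scale=np.tile([.005,.005,.05],len(objs)),diff_step=1e-4)
    return mk(r.x),np.median(np.abs(r.fun))*3
def near(C,c,r,zmin=-.01,zmax=.3):
    P=C.reshape(-1,3); P=P[~np.isnan(P).any(1)]
    return P[(np.hypot(P[:,0]-c[0],P[:,1]-c[1])<r)&(P[:,2]>zmin)&(P[:,2]<zmax)]
E
cat > t.py <<'E'
from fit import *
np.set_printoptions(precision=4,suppress=True)
Cs={n:cloud(np.load(n+'0.npy',allow_pickle=True).item()) for n in('top','scene')}
h=np.pi/2
jobs=[((.576,.06),.15,[('board',[.572,.065,h+.2,0]),('mallet',[.58,.053,np.pi,.014])]),
 ((.555,-.36),.09,[('blank',[.555,-.36,h+.1,0])]),((.66,-.36),.05,[('offcut',[.66,-.36,.4,0])]),((.47,.39),.15,[('tray',[.47,.38,0,0])])]
for c,r,o in jobs:
    for k in('top','scene','both'):
        C=np.concatenate([x.reshape(-1,3) for x in Cs.values()]) if k=='both' else Cs[k]
        P=near(C,c,r); f,e=fit(P,o); print(k,len(P),[(n,np.round(q,4)) for n,q in f],'med mm',round(e,2))
E
python3 t.py
```

```text
top 8060 [('board', array([0.5774, 0.0703, 1.8883, 0.    ])), ('mallet', array([0.5824, 0.048 , 3.1404, 0.014 ]))] med mm 1.5
scene 6395 [('board', array([0.5797, 0.0735, 1.8943, 0.    ])), ('mallet', array([0.5847, 0.0501, 3.1203, 0.014 ]))] med mm 1.04
both 14455 [('board', array([0.5795, 0.0732, 1.8945, 0.    ])), ('mallet', array([0.5844, 0.05  , 3.1211, 0.014 ]))] med mm 1.29
top 2969 [('blank', array([ 0.5619, -0.3733,  1.8247,  0.    ]))] med mm 1.21
scene 1893 [('blank', array([ 0.5549, -0.357 ,  1.2151,  0.    ]))] med mm 2.26
both 4862 [('blank', array([ 0.5571, -0.3651,  1.3752,  0.    ]))] med mm 2.21
top 922 [('offcut', array([ 0.6678, -0.3646,  0.5538,  0.    ]))] med mm 1.27
scene 585 [('offcut', array([ 0.6697, -0.3674,  0.5127,  0.    ]))] med mm 1.28
both 1507 [('offcut', array([ 0.6688, -0.3658,  0.5259,  0.    ]))] med mm 1.43
top 8163 [('tray', array([0.4721, 0.376 , 0.0347, 0.    ]))] med mm 1.67
scene 9274 [('tray', array([0.4763, 0.3788, 0.0592, 0.    ]))] med mm 1.32
both 17437 [('tray', array([0.4749, 0.3772, 0.0465, 0.    ]))] med mm 1.51
```

```bash
cat > t2.py <<'E'
from fit import *
np.set_printoptions(precision=4,suppress=True)
p={n:np.load(n+'0.npy',allow_pickle=True).item() for n in('top','scene')}
Cs={n:cloud(q) for n,q in p.items()}
for k in('top','scene'):
    P=near(Cs[k],(.555,-.36),.1,.02); res=[]
    P=P[np.hypot(P[:,0]-.668,P[:,1]+.366)>.045]
    for y in np.arange(.9,2.2,.15):
        o=[('blank',[.555,-.365,y,0])]; f,e=fit(P,o); d=np.abs(dist(P,f)); res.append((np.minimum(d,.006).mean()*1e3,*f[0][1][:3],len(P)))
    res.sort(); print(k,np.array(res[:3]))
    T=P[P[:,2]>.14]; r=cv2.minAreaRect((T[:,:2]*1000).astype(np.float32)); print('toprect',r,len(T), T[:,2].mean())
a=[cv2.resize(cv2.cvtColor(p[n]['frame'],cv2.COLOR_RGB2BGR)[s],(400,400),interpolation=cv2.INTER_CUBIC) for n,s in(('top',np.s_[160:240,360:440]),('scene',np.s_[90:170,170:250]))]
cv2.imwrite('pics/c1.png',np.hstack(a))
E
python3 t2.py
```

```text
top [[   1.0314    0.5562   -0.3748    1.8219 1091.    ]
 [   1.0315    0.5564   -0.3748    1.822  1091.    ]
 [   1.0315    0.5564   -0.3748    1.822  1091.    ]]
toprect ((555.9364624023438, -373.4667053222656), (95.21119689941406, 48.24836349487305), 15.057232856750488) 580 0.14911435879652474
scene [[  1.3989   0.5595  -0.3759   1.8206 972.    ]
 [  1.3989   0.5595  -0.3759   1.8205 972.    ]
 [  1.3989   0.5595  -0.3759   1.8206 972.    ]]
toprect ((561.0892944335938, -369.9200439453125), (97.06704711914062, 45.9749755859375), 14.85608196258545) 217 0.1474058851225918
```

View pics/c1.png

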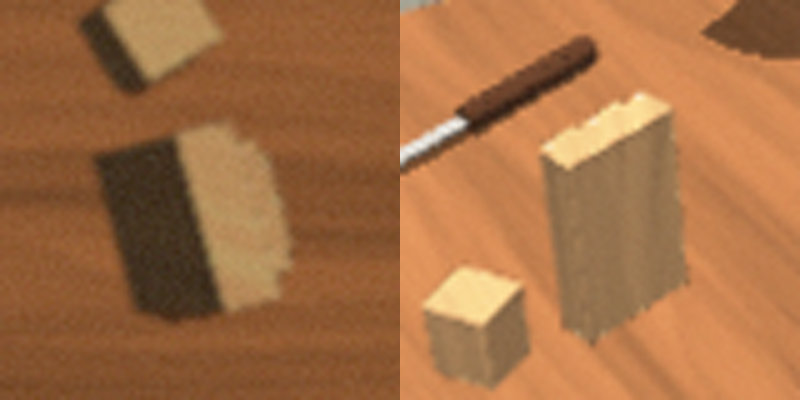

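The crop confirms the blank's yaw at about 1.82: back edge running from (95,155) to (140,315) in the top crop, and an upright slab in the scene crop. The offcut is on the +x side. Fits agree to about 3 mm, so I'm moving to the mallet.

```bash
cat > tgt.py <<'E'
import sys; from h import *
x,y,z,yaw=map(float,sys.argv[1:5]); s=bot.observe(); Rt=R.from_euler('xyz',s['tool_rot']).as_matrix()
d=Rt.T@(np.array([x,y,z])-s['position'])*1e3
print('pos',np.round(s['position'],4),'rot',np.round(s['tool_rot'],3),'q7',np.round(s['qpos'],2),'w',round(s['grip_width'],4),'F',np.round(s['force'],1),'t',round(s['clock'],2))
print('shift',np.round(d,1),'turn',round((s['tool_rot'][2]-yaw+np.pi/2)%np.pi-np.pi/2,3))
E
python3 tgt.py .6315 .0495 .2 -.011
```

```text
pos [ 0.279  -0.5592  0.2313] rot [-3.142 -0.     0.463] q7 [ 1.04  0.52 -0.04  1.6   0.02  1.02 -0.11] w 0.0855 F [ 0.9  0.7 -1. ] t 1.6
shift [ 587.2 -387.3   31.3] turn 0.474
```

move_arm:
  moves: "294 -194 0 0.47; 294 -194 0 0.47; 294 -194 0 0.47; 294 -194 0 0.47; 294 -194 0 0.47; 294 -194 0 0.47; 294 -194 0 0.47; 294 -194 0 0.47; 294 -194 0 0.47; 294 -194 0 0.47"
  grip: 1

```text
clock: 2.43
position: [0.4583, -0.2495, 0.2314]
tool_rot: [-3.14, -0.001, -0.001]
force: [0.1, 1.6, -0.1]
grip_width: 0.0853
```

```bash
python3 tgt.py .6315 .0495 .15 -.011
```

```text
pos [ 0.4583 -0.2495  0.2314] rot [-3.14e+00 -1.00e-03 -1.00e-03] q7 [ 0.4   0.36 -0.02  1.87  0.01  0.91 -1.19] w 0.0853 F [ 0.1  1.6 -0.1] t 2.43
shift [ 173.  -299.    82.1] turn 0.01
```

move_arm:
  moves: "173 -299 80 0.01; 173 -299 80 0.01; 173 -299 80 0.01; 173 -299 80 0.01; 173 -299 80 0.01; 173 -299 80 0.01; 173 -299 80 0.01; 173 -299 80 0.01; 173 -299 80 0.01; 173 -299 80 0.01"

```text
clock: 3.27
position: [0.6316, 0.0488, 0.1497]
tool_rot: [-3.139, 0.001, -0.012]
force: [-0.4, 0.1, 0.4]
grip_width: 0.0856
```

```bash
python3 tgt.py .6315 .0495 .026 -.011
cat > t3.py <<'E'
from fit import *
p={n:bot.grab_frame(n) for n in('top','scene')}
a=[cv2.resize(cv2.cvtColor(p[n]['frame'],cv2.COLOR_RGB2BGR)[s],(400,400),interpolation=cv2.INTER_CUBIC) for n,s in(('top',np.s_[130:230,190:290]),('scene',np.s_[160:260,210:310]))]
cv2.imwrite('pics/c2.png',np.hstack(a))
E
python3 t3.py
```

```text
pos [0.6316 0.0488 0.1497] rot [-3.139e+00  1.000e-03 -1.200e-02] q7 [-0.12  0.63 -0.07  1.65  0.05  0.87 -1.79] w 0.0856 F [-0.4  0.1  0.4] t 3.27
shift [  0.   -0.4 123.7] turn -0.001
```

View pics/c2.png

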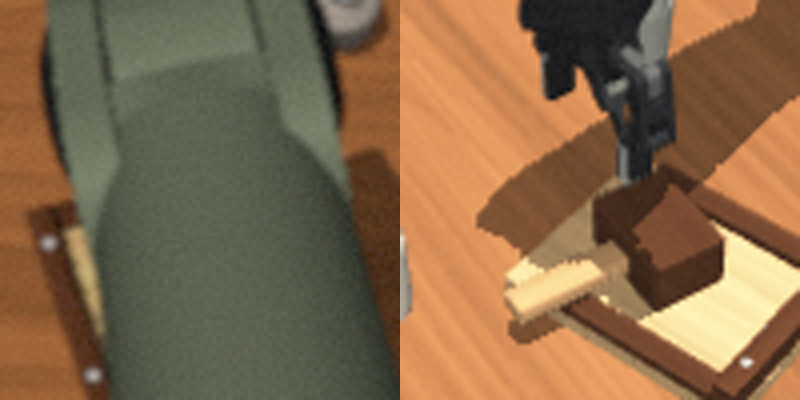

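The top camera is blocked by the arm. In the scene crop the fingers are above the handle root near (630,170). Descending and gripping.

move_arm:
  moves: "0 0 35 0; 0 0 70 0; 0 0 95 0; 0 0 110 0; 0 0 118 0; 0 0 124 0; 0 0 124 0; 0 0 124 0; 0 0 124 0; 0 0 124 0"
  grip: 1

```text
clock: 4.2
position: [0.6312, 0.0433, 0.0284]
tool_rot: [-3.141, -0.002, -0.017]
force: [0.2, 1.1, 0.6]
grip_width: 0.0855
```

move_arm:
  moves: "0 0 0 0; 0 0 0 0; 0 0 0 0; 0 0 0 0; 0 0 0 0; 0 0 0 0; 0 0 0 0; 0 0 -5 0; 0 0 -15 0; 0 0 -30 0"
  grip: 0
  grip_force: 90

```text
clock: 5.03
position: [0.6299, 0.0432, 0.0572]
tool_rot: [3.141, 0.002, -0.017]
force: [0.4, 0.0, -2.4]
grip_width: 0.0217
```

move_arm:
  moves: "0 0 -20 0; 0 0 -40 0; 0 0 -60 0; 0 0 -80 0; 0 0 -80 0; 0 0 -80 0; 0 0 -80 0; 0 0 -80 0; 0 0 -80 0; 0 0 -80 0"

```text
clock: 5.87
position: [0.6303, 0.0433, 0.1366]
tool_rot: [3.141, 0.001, -0.017]
force: [-0.1, 0.1, -1.6]
grip_width: 0.0221
```

```bash
python3 tgt.py .4786 .3537 .12 .034
cat > t4.py <<'E'
from fit import *
s=bot.observe(); z=s['position'][2]
p=bot.grab_frame('scene'); C=cloud(p)
g=s['position']; P=near(C,(g[0]-.048,g[1]),.1,g[2]-.08,g[2]+.06)
cv2.imwrite('pics/c3.png',cv2.resize(cv2.cvtColor(p['frame'],cv2.COLOR_RGB2BGR)[130:270,190:350],(640,560)))
best=[]
for dx in(-.056,-.048,-.04):
  x=least_squares(lambda q:np.minimum(np.abs(np.min([sdf(R.from_rotvec([q[3],q[4],q[2]]).inv().apply(P-[q[0],q[1],q[5]]),b) for b in BOX['mallet']],0)),.008)/.003,
   [g[0]+dx,g[1],np.pi,0,0,z-.012],x_scale=[.005,.005,.05,.05,.05,.005],diff_step=1e-4)
  best.append((x.cost,*x.x))
print(np.round(min(best),4),len(P))
E
python3 t4.py
```

```text
pos [0.6303 0.0433 0.1366] rot [ 3.141e+00  1.000e-03 -1.700e-02] q7 [-0.12  0.64 -0.07  1.66  0.05  0.85 -1.79] w 0.0221 F [-0.1  0.1 -1.6] t 5.87
shift [-157.  -307.8   16.7] turn -0.051
[ 6.615982e+02  5.842000e-01  4.620000e-02  3.088800e+00 -9.400000e-03
  9.900000e-03  1.234000e-01] 932
```

View pics/c3.png

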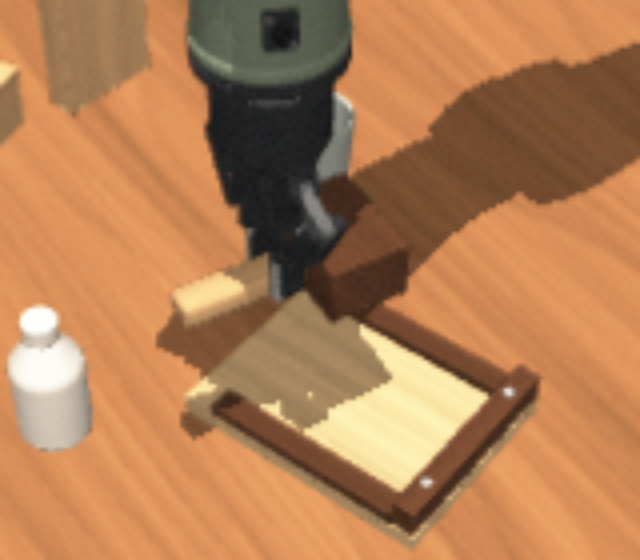

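The mallet is held level, above the board. Carrying it to the tray.

move_arm:
  moves: "-16 -31 0 -0.06; -47 -92 0 -0.06; -78 -154 0 -0.06; -94 -185 0 -0.06; -110 -215 0 -0.06; -126 -246 0 -0.06; -138 -270 5 -0.06; -148 -290 10 -0.06; -155 -303 15 -0.06; -157 -308 20 -0.06"

```text
clock: 6.75
position: [0.4764, 0.3579, 0.1168]
tool_rot: [-3.14, 0.001, 0.048]
force: [1.3, -0.7, -2.9]
grip_width: 0.0218
```

```bash
python3 tgt.py .4786 .3537 .021 .043
cat > t5.py <<'E'
from fit import *
p={n:bot.grab_frame(n) for n in('top','scene')}
a=[cv2.resize(cv2.cvtColor(p[n]['frame'],cv2.COLOR_RGB2BGR)[s],(400,400),interpolation=cv2.INTER_CUBIC) for n,s in(('top',np.s_[180:290,80:190]),('scene',np.s_[220:340,320:440]))]
cv2.imwrite('pics/c4.png',np.hstack(a))
for n in p:
  print(n,fit(near(cloud(p[n]),(.47,.39),.16,-.01,.03),[('tray',[.4745,.3775,.045,0])]))
E
python3 t5.py
```

```text
pos [0.4764 0.3579 0.1168] rot [-3.14e+00  1.00e-03  4.80e-02] q7 [-0.68  0.62 -0.09  1.77  0.07  0.76 -2.33] w 0.0218 F [ 1.3 -0.7 -2.9] t 6.75
shift [ 2.1  4.4 95.8] turn 0.005
top ([('tray', [np.float64(0.4715956325921233), np.float64(0.37751644142420504), np.float64(0.017859335953686183), 0])], np.float64(1.4971253053973432))
scene ([('tray', [np.float64(0.4770029928152337), np.float64(0.37561445360002366), np.float64(0.08347788169440779), 0])], np.float64(1.3300041553894215))
```

View pics/c4.png

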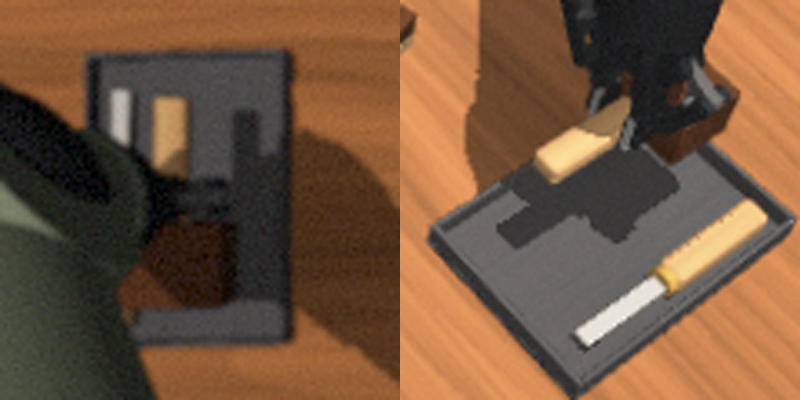

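Tray yaw is nearly 0 (edges upright in the top crop). The mallet sits over the free part, and the gouge at (120,120) is clear. Lowering.

move_arm:
  moves: "1 1 25 0.02; 1 2 50 0.02; 2 3 68 0.02; 2 4 80 0.02; 2 4 86 0.02; 2 4 90 0.02; 2 4 93 0.02; 2 4 95 0.02; 2 4 95 0.02; 2 4 95 0.02"

```text
clock: 7.68
position: [0.4824, 0.3506, 0.023]
tool_rot: [-3.139, -0.002, 0.022]
force: [-0.2, 7.8, -4.6]
grip_width: 0.0222
```

```bash
python3 tgt.py .4786 .3537 .021 .043
```

```text
pos [0.4824 0.3506 0.023 ] rot [-3.139e+00 -2.000e-03  2.200e-02] q7 [-0.68  0.76 -0.07  1.81  0.09  0.58 -2.35] w 0.0222 F [-0.2  7.8 -4.6] t 7.68
shift [-3.7 -3.2  2. ] turn -0.021
```

A +7.8 N side force suggests the head is brushing the -y wall, so I'll back off before releasing.

move_arm:
  moves: "-1 -2 -3 0; -2 -5 -3 0; -2 -7 -3 0; -2 -7 -1 0; -2 -7 1 0; -2 -7 2 0; -2 -7 3 0; -2 -7 3 0; -2 -7 3 0; -2 -7 3 0"

```text
clock: 8.52
position: [0.479, 0.357, 0.0193]
tool_rot: [3.142, 0.0, 0.023]
force: [-0.7, -0.3, -1.8]
grip_width: 0.0222
```

```bash
python3 tgt.py .4786 .3537 .021 .043
```

```text
pos [0.479  0.357  0.0193] rot [3.142 0.    0.023] q7 [-0.69  0.77 -0.07  1.8   0.09  0.58 -2.36] w 0.0222 F [-0.7 -0.3 -1.8] t 8.52
shift [-0.5  3.3 -1.7] turn -0.02
```

move_arm:
  moves: "0 0 0 0; 0 0 0 0; 0 0 0 0; 0 0 0 0; 0 0 0 0; 0 0 0 0; 0 0 -10 0; 0 0 -30 0; 0 0 -60 0; 0 0 -100 0"
  grip: 0.55

```text
clock: 9.35
position: [0.4779, 0.3562, 0.1193]
tool_rot: [3.14, 0.003, 0.023]
force: [1.1, 0.4, 0.1]
grip_width: 0.0469
```

move_arm:
  moves: "0 0 -40 0; 0 0 -80 0; 0 0 -120 0; 0 0 -140 0; 0 20 -140 0; 0 60 -140 0; 0 100 -140 0; 0 140 -140 0; 0 180 -140 0; 0 200 -140 0"
  grip: 1

```text
clock: 10.18
position: [0.4833, 0.1523, 0.2603]
tool_rot: [3.141, -0.001, 0.019]
force: [0.4, 0.7, 0.2]
grip_width: 0.0855
```

```bash
python3 tgt.py .5585 -.375 .26 .25
cat > t6.py <<'E'
from fit import *
np.set_printoptions(precision=4,suppress=True)
p={n:bot.grab_frame(n) for n in('top','scene')}
for n in p:
  C=cloud(p[n]); 
  print(n,fit(near(C,(.47,.375),.16,-.01,.06),[('tray',[.4745,.3775,.03,0]),('mallet',[.433,.357,np.pi,.005])]))
  print(n,fit(near(C,(.578,.072),.14,-.01,.06),[('board',[.578,.072,1.89,0])]))
  P=near(C,(.557,-.375),.1,.02); P=P[np.hypot(P[:,0]-.668,P[:,1]+.366)>.045]
  print(n,fit(P,[('blank',[.557,-.375,1.82,0])]))
a=[cv2.resize(cv2.cvtColor(p[n]['frame'],cv2.COLOR_RGB2BGR)[s],(400,400),interpolation=cv2.INTER_CUBIC) for n,s in(('top',np.s_[180:290,80:190]),('scene',np.s_[220:340,320:440]))]
cv2.imwrite('pics/c5.png',np.hstack(a))
E
python3 t6.py
```

```text
pos [0.4833 0.1523 0.2603] rot [ 3.141e+00 -1.000e-03  1.900e-02] q7 [-0.39  0.3  -0.04  1.87  0.01  0.97 -1.99] w 0.0855 F [0.4 0.7 0.2] t 10.18
shift [ 65.1 528.6   0.9] turn -0.231
top ([('tray', [np.float64(0.47327324944435833), np.float64(0.3771164872312142), np.float64(0.020626782940778268), 0]), ('mallet', [np.float64(0.4229527927441123), np.float64(0.39477900635488405), np.float64(2.9331163547026424), 0.005])], np.float64(1.6474507042667508))
top ([('board', [np.float64(0.5774083720135339), np.float64(0.07034899469117817), np.float64(1.8993661313925876), 0])], np.float64(1.5123027508449138))
top ([('blank', [np.float64(0.5564833841424509), np.float64(-0.37468577925246754), np.float64(1.8232962722021304), 0])], np.float64(0.7176628484139302))
scene ([('tray', [np.float64(0.4762824892486621), np.float64(0.37703699148485065), np.float64(0.07168995963550465), 0]), ('mallet', [np.float64(0.4320868295788324), np.float64(0.3558536988003334), np.float64(3.1706108953748497), 0.005])], np.float64(1.2481547220511147))
scene ([('board', [np.float64(0.5798829335337897), np.float64(0.07344639392947681), np.float64(1.8950202893728072), 0])], np.float64(1.0831257390009168))
scene ([('blank', [np.float64(0.559404609028123), np.float64(-0.3758948415944056), np.float64(1.8201141609844713), 0])], np.float64(1.2016073890427637))
```

View pics/c5.png

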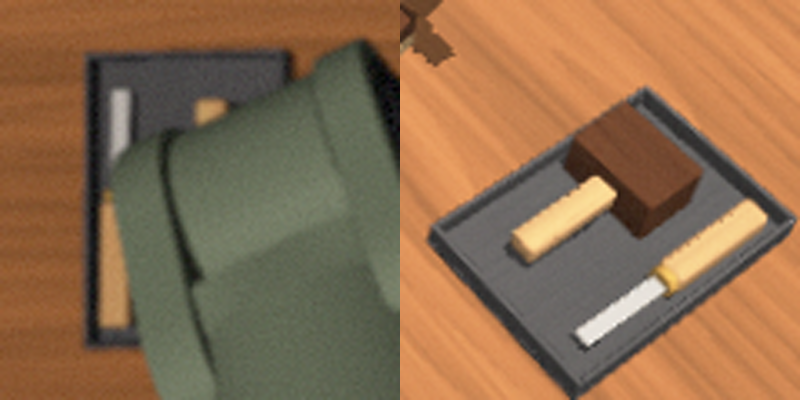

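The mallet lies flat in the tray: the scene crop shows the head at (630,170), handle at (565,220) and the gouge untouched. Next is the blank.

move_arm:
  moves: "65 528 0 -0.231; 65 528 0 -0.231; 65 528 0 -0.231; 65 528 0 -0.231; 65 528 0 -0.231; 65 528 0 -0.231; 65 528 0 -0.231; 65 528 0 -0.231; 65 528 0 -0.231; 65 528 0 -0.231"
  grip: 1

```text
clock: 11.12
position: [0.5426, -0.245, 0.26]
tool_rot: [-3.142, -0.001, 0.255]
force: [1.7, -0.0, 0.4]
grip_width: 0.0852
```

```bash
python3 tgt.py .558 -.375 .2 .25
```

```text
pos [ 0.5426 -0.245   0.26  ] rot [-3.142e+00 -1.000e-03  2.550e-01] q7 [ 0.27  0.45  0.08  1.65 -0.04  1.04 -0.95] w 0.0852 F [ 1.7 -0.   0.4] t 11.12
shift [-17.9 129.7  60. ] turn 0.005
```

move_arm:
  moves: "-5 35 0 0; -10 70 0 0; -14 100 0 0; -16 120 0 0; -18 130 0 0; -18 130 20 0; -18 130 40 0; -18 130 40 0; -18 130 40 0; -18 130 40 0"

```text
clock: 11.95
position: [0.5582, -0.3735, 0.2207]
tool_rot: [3.141, -0.001, 0.255]
force: [0.8, -0.3, 0.2]
grip_width: 0.0853
```

```bash
python3 tgt.py .558 -.375 .102 .25
```

```text
pos [ 0.5582 -0.3735  0.2207] rot [ 3.141e+00 -1.000e-03  2.550e-01] q7 [ 0.44  0.61  0.1   1.48 -0.06  1.05 -0.76] w 0.0853 F [ 0.8 -0.3  0.2] t 11.95
shift [ -0.7   1.3 118.7] turn 0.005
```

move_arm:
  moves: "-1 1 25 0; -1 1 50 0; -1 1 70 0; -1 1 90 0; -1 1 105 0; -1 1 113 0; -1 1 118 0; -1 1 118 0; -1 1 118 0; -1 1 118 0"

```text
clock: 12.78
position: [0.5573, -0.3756, 0.1026]
tool_rot: [3.14, -0.001, 0.254]
force: [0.6, -0.1, 0.5]
grip_width: 0.0856
```

move_arm:
  moves: "0 0 0 0; 0 0 0 0; 0 0 0 0; 0 0 0 0; 0 0 0 0; 0 0 0 0; 0 0 0 0; 0 0 -5 0; 0 0 -20 0; 0 0 -40 0"
  grip: 0
  grip_force: 90

```text
clock: 13.62
position: [0.5557, -0.3746, 0.1402]
tool_rot: [-3.139, 0.003, 0.254]
force: [-0.6, 0.0, -3.3]
grip_width: 0.047
```

move_arm:
  moves: "0 0 -15 0; 0 0 -30 0; 0 0 -40 0; 0 0 -40 0; 0 0 -40 0; 0 0 -40 0; 0 0 -40 0; 0 0 -40 0; 0 0 -40 0; 0 0 -40 0"

```text
clock: 14.45
position: [0.5567, -0.3753, 0.1809]
tool_rot: [-3.141, 0.0, 0.254]
force: [0.2, 0.0, -4.8]
grip_width: 0.0466
```

```bash
python3 tgt.py .6196 -.0493 .18 .325
cat > t7.py <<'E'
from fit import *
s=bot.observe(); g=s['position']
p=bot.grab_frame('scene'); save(p,'s7')
C=cloud(p); P=near(C,g[:2],.075,.03,.22)
f=np.array(p['frame']).reshape(-1,3).astype(int)
w=(f[:,0]-f[:,2]>35)  # wood coloured
C=C.copy(); C.reshape(-1,3)[~w]=np.nan; P=near(C,g[:2],.075,.03,.23); P=P[np.hypot(P[:,0]-.668,P[:,1]+.366)>.045]
z0=g[2]-.102
x=least_squares(lambda q:np.minimum(np.abs(np.min([sdf(R.from_euler('XYZ',[q[3],q[4],q[2]]).inv().apply(P-[q[0],q[1],q[5]]),b) for b in BOX['blank']],0)),.008)/.003,
   [g[0],g[1],s['tool_rot'][2]+np.pi/2,0,0,z0],x_scale=[.005,.005,.05,.05,.05,.005],diff_step=1e-4)
print('blank x y yaw tiltx tilty z',np.round(x.x,4),'expected z',z0,len(P),x.cost/len(P))
E
python3 t7.py
```

```text
pos [ 0.5567 -0.3753  0.1809] rot [-3.141  0.     0.254] q7 [ 0.45  0.65  0.09  1.52 -0.07  0.98 -0.76] w 0.0466 F [ 0.2  0.  -4.8] t 14.45
shift [ 142.8 -299.8    1. ] turn -0.071
blank x y yaw tiltx tilty z [ 0.56   -0.3752  1.8198 -0.0019 -0.0156  0.0784] expected z 0.07889461759999004 978 0.18094732293053306
```

Blank held upright at 79 mm. Carrying it to a stand-off in front of the board.

move_arm:
  moves: "11 -23 0 -0.02; 28 -58 0 -0.04; 46 -94 0 -0.075; 63 -130 0 -0.075; 80 -165 0 -0.075; 97 -200 0 -0.075; 114 -235 0 -0.075; 128 -264 0 -0.075; 137 -282 0 -0.075; 142 -292 0 -0.075"

```text
clock: 15.33
position: [0.6214, -0.0532, 0.1813]
tool_rot: [-3.14, -0.001, 0.332]
force: [0.3, 1.0, -4.2]
grip_width: 0.0472
```

move_arm:
  moves: "0 0 15 0; 0 0 30 0; 0 0 45 0; 0 0 55 0; 0 0 63 0; 0 0 65 0; 0 0 65 0; 0 0 65 0; 0 0 65 0; 0 0 65 0"

```text
clock: 16.17
position: [0.6213, -0.0571, 0.117]
tool_rot: [3.141, -0.001, 0.329]
force: [-0.4, -0.0, -3.9]
grip_width: 0.0472
```

```bash
python3 tgt.py .618 -.05 .102 .329
cat > t8.py <<'E'
from fit import *
s=bot.observe(); g=s['position']
p=bot.grab_frame('scene'); save(p,'s8')
C0=cloud(p); f=np.array(p['frame']).reshape(-1,3).astype(int)
C=C0.copy(); C.reshape(-1,3)[~(f[:,0]-f[:,2]>35)]=np.nan
P=near(C,g[:2],.08,.03,.23); 
B_,e=fit(near(C0,(.585,.085),.11,-.01,.06),[('board',[.5798,.0735,1.895,0])]); b=B_[0][1]; print('board',np.round(b,4),e)
z0=g[2]-.102
x=least_squares(lambda q:np.minimum(np.abs(np.min([sdf(R.from_euler('XYZ',[q[3],q[4],q[2]]).inv().apply(P-[q[0],q[1],q[5]]),b) for b in BOX['blank']],0)),.008)/.003,
   [g[0],g[1],s['tool_rot'][2]+np.pi/2,0,0,z0],x_scale=[.005,.005,.05,.05,.05,.005],diff_step=1e-4).x
print('blank',np.round(x,4),'expz',round(z0,4),len(P))
hl=R.from_euler('XYZ',[x[3],x[4],x[2]]).apply([.024,0,0])+[x[0],x[1],x[5]]
print('heel in board',loc(hl[None],[.5798,.0735,1.895,0])*1e3,'dyaw',x[2]-1.895)
cv2.imwrite('pics/c8.png',cv2.resize(cv2.cvtColor(p['frame'],cv2.COLOR_RGB2BGR)[120:270,180:340],(640,600)))
E
python3 t8.py
```

```text
pos [ 0.6213 -0.0571  0.117 ] rot [ 3.141e+00 -1.000e-03  3.290e-01] q7 [-0.03  0.65  0.05  1.7  -0.04  0.79 -1.21] w 0.0472 F [-0.4 -0.  -3.9] t 16.17
shift [-0.9 -7.8 15. ] turn -0.0
board [0.5799 0.0735 1.8954 0.    ] 1.0133011105008145
blank [ 0.6228 -0.0578  1.8986 -0.0042 -0.0044  0.0156] expz 0.015 1020
heel in board [[-114.1417985     1.12378467   15.43472684]] dyaw 0.0035567440063142275
```

View pics/c8.png

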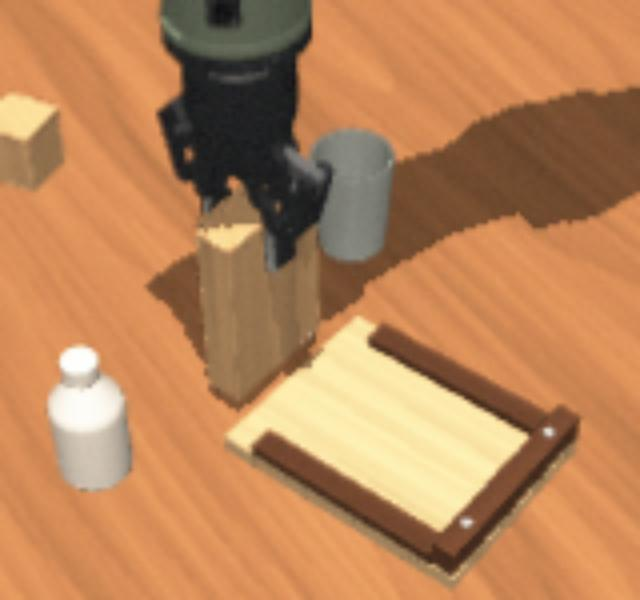

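The blank is square in front of the board: heel at x=-114 mm, y=+1 mm, 15 mm above the bench, clear of the glue and tin. Lowering, then advancing 12 mm.

move_arm:
  moves: "0 0 5 0; 0 0 9 0; 0 0 12 0; 0 0 13.5 0; 0 -2 13.5 0; 0 -5 13.5 0; 0 -8 13.5 0; 0 -10 13.5 0; 0 -12 13.5 0; 0 -12 13.5 0"

```text
clock: 17.05
position: [0.617, -0.0451, 0.1029]
tool_rot: [-3.141, -0.0, 0.329]
force: [0.6, 0.7, -4.4]
grip_width: 0.0468
```

```bash
python3 tgt.py .618 -.05 .102 .329; python3 t8.py
```

```text
pos [ 0.617  -0.0451  0.1029] rot [-3.141 -0.     0.329] q7 [-0.05  0.67  0.04  1.72 -0.04  0.75 -1.23] w 0.0468 F [ 0.6  0.7 -4.4] t 17.05
shift [-0.6  4.9  0.9] turn 0.0
board [0.5799 0.0735 1.896  0.    ] 1.1034156258785806
blank [ 6.1810e-01 -4.5700e-02  1.8999e+00 -3.0000e-03  1.7000e-03  2.0000e-03] expz 0.0009 909
heel in board [[-101.23658476    1.75421334    1.89529374]] dyaw 0.00485246501847203
```

move_arm:
  moves: "0 0 0.5 0; 0 0 1 0; 0 0 1.5 0; 0 0 2 0; 0 0 2 0; 0 0 2 0; 0 0 2 0; 0 0 2 0; 0 0 2 0; 0 0 2 0"

```text
clock: 17.93
position: [0.6172, -0.0459, 0.1019]
tool_rot: [3.141, -0.001, 0.328]
force: [-6.5, -0.2, 15.2]
grip_width: 0.0472
```

```bash
python3 tgt.py .618 -.05 .102 .329
```

```text
pos [ 0.6172 -0.0459  0.1019] rot [ 3.141e+00 -1.000e-03  3.280e-01] q7 [-0.05  0.67  0.04  1.72 -0.04  0.75 -1.23] w 0.0472 F [-6.5 -0.2 15.2] t 17.93
shift [-0.6  4.1 -0.1] turn -0.001
```

move_arm:
  moves: "0 0 -1 0; 0 0 -1 0; 0 0 -1 0; 0 0 -1 0; 0 0 -1 0; 0 0 -1 0; 0 0 -1 0; 0 0 -6 0; 0 0 -20 0; 0 0 -45 0"
  grip: 1

```text
clock: 18.77
position: [0.6158, -0.0456, 0.1446]
tool_rot: [-3.14, 0.003, 0.329]
force: [-0.5, 0.1, 0.0]
grip_width: 0.0854
```

move_arm:
  moves: "0 0 -25 0; 0 0 -50 0; 0 0 -70 0; 0 0 -80 0; 0 0 -80 0; 0 0 -80 0; 0 0 -80 0; 0 0 -80 0; 0 0 -80 0; 0 0 -80 0"

```text
clock: 19.6
position: [0.6168, -0.0457, 0.2251]
tool_rot: [-3.141, 0.001, 0.329]
force: [0.1, -0.7, -0.3]
grip_width: 0.0854
```

```bash
python3 tgt.py .6514 -.1418 .22 1.897; sed 's/z0=g\[2\]-.102/z0=0/;s/\[g\[0\],g\[1\],s.*np.pi\/2,0,0,z0\]/[.618,-.0457,1.9,0,0,0]/;s/near(C,g\[:2\]/near(C,(.618,-.0457)/;s/.03,.23/.03,.152/' t8.py > t9.py; python3 t9.py
```

```text
pos [ 0.6168 -0.0457  0.2251] rot [-3.141e+00  1.000e-03  3.290e-01] q7 [-0.06  0.52  0.06  1.63 -0.04  1.   -1.23] w 0.0854 F [ 0.1 -0.7 -0.3] t 19.6
shift [  1.7 102.1   5. ] turn -1.568
board [0.5798 0.0735 1.8954 0.    ] 1.0263912438277547
blank [ 6.1890e-01 -4.6700e-02  1.8936e+00 -1.2000e-03 -1.0000e-03  5.0000e-04] expz 0 1144
heel in board [[-102.38778967    1.16180357    0.44690131]] dyaw -0.0014297965393119672
```

The blank stands free: heel x=-102.4, y=+1.2 mm, square. Next I turn the gripper behind the panel, ready to tip.

move_arm:
  moves: "0 20 0 -0.12; 0 40 0 -0.24; 0 60 0 -0.36; 0 70 0 -0.48; 0 70 0 -0.6; 0 70 0 -0.72; 0 70 0 -0.84; 0 70 0 -0.96; 0 70 0 -1.08; 0 70 0 -1.2"
  grip: 0.3

```text
clock: 20.48
position: [0.6396, -0.112, 0.2255]
tool_rot: [-3.141, -0.0, 1.535]
force: [-0.1, -0.5, 0.2]
grip_width: 0.0254
```

```bash
python3 tgt.py .6395 -.112 .12 1.897
```

```text
pos [ 0.6396 -0.112   0.2255] rot [-3.141 -0.     1.535] q7 [ 0.23  0.57 -0.22  1.53  0.14  1.06 -0.07] w 0.0254 F [-0.1 -0.5  0.2] t 20.48
shift [ -0.   -0.  105.5] turn -0.362
```

move_arm:
  moves: "0 0 0 -0.12; 0 0 0 -0.24; 0 0 0 -0.36; 0 0 30 -0.36; 0 0 60 -0.36; 0 0 85 -0.36; 0 0 100 -0.36; 0 0 104 -0.36; 0 0 104 -0.36; 0 0 104 -0.36"

```text
clock: 21.32
position: [0.6401, -0.112, 0.1226]
tool_rot: [3.141, 0.0, 1.889]
force: [0.1, -0.3, 0.1]
grip_width: 0.0255
```

```bash
python3 tgt.py .6076 -.017 .12 1.897; python3 t9.py
```

```text
pos [ 0.6401 -0.112   0.1226] rot [3.141 0.    1.889] q7 [ 0.27  0.69 -0.29  1.61  0.24  0.87  0.21] w 0.0255 F [ 0.1 -0.3  0.1] t 21.32
shift [100.4  -1.2   2.6] turn -0.008
board [0.5798 0.0736 1.8942 0.    ] 1.0383966992720697
blank [ 6.1880e-01 -4.6300e-02  1.8931e+00  8.0000e-04 -7.0000e-04  4.0000e-04] expz 0 1157
heel in board [[-102.0052754     1.1297538     0.39096819]] dyaw -0.0018818024617757168
```

View pics/c8.png

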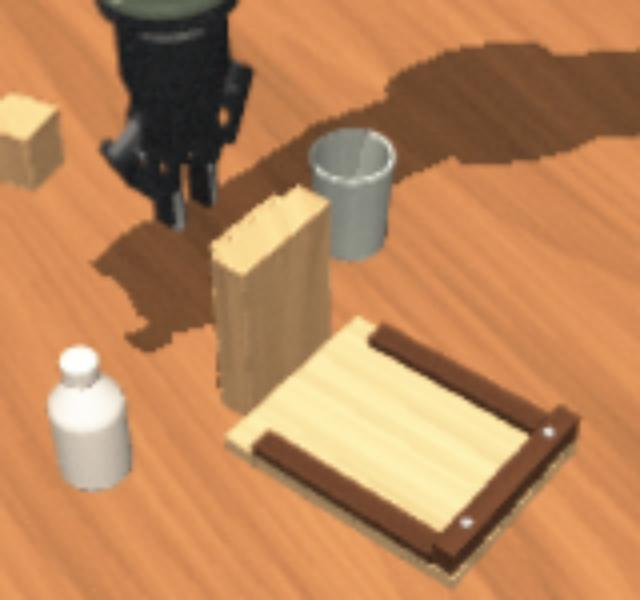

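The blank stands against the board's edge at about (270,320), with the fingers behind the panel at (185,200). Pushing slowly.

move_arm:
  moves: "10 0 0 0; 20 0 0 0; 28 0 0 0; 34 0 0 0; 38 0 0 0; 42 0 0 0; 46 0 0 0; 50 0 0 0; 54 0 0 0; 58 0 0 0"

```text
clock: 22.2
position: [0.6214, -0.0566, 0.1218]
tool_rot: [-3.142, -0.0, 1.889]
force: [-0.2, -0.5, 0.8]
grip_width: 0.0255
```

```bash
python3 tgt.py .6076 -.017 .12 1.897; python3 t9.py
```

```text
pos [ 0.6214 -0.0566  0.1218] rot [-3.142 -0.     1.889] q7 [ 0.19  0.66 -0.29  1.68  0.24  0.83  0.12] w 0.0255 F [-0.2 -0.5  0.8] t 22.2
shift [41.9 -0.7  1.8] turn -0.008
board [0.5798 0.0735 1.8954 0.    ] 1.0523686046459426
blank [ 0.619  -0.0475  1.8892 -0.1993 -0.0647  0.0053] expz 0 1004
heel in board [[-103.6690592     1.38105547    0.32896478]] dyaw -0.00575107691247112
```

Tilt is about 0.2 rad with the heel holding at the edge. Continuing.

move_arm:
  moves: "4 0 0 0; 8 0 0 0; 12 0 0 0; 16 0 0 0; 20 0 0 0; 24 0 0 0; 28 0 0 0; 30 0 0 0; 30 0 0 0; 30 0 0 0"

```text
clock: 23.08
position: [0.6122, -0.0283, 0.1218]
tool_rot: [3.142, 0.0, 1.889]
force: [0.1, -0.7, -0.4]
grip_width: 0.0254
```

```bash
python3 tgt.py .6076 -.017 .12 1.897
cat > t10.py <<'E'
from fit import *
from scipy.spatial.transform import Rotation as R
BP=[.5798,.0735,1.895,0]
for n in('scene','top'):
    p=bot.grab_frame(n); C=cloud(p); 
    if n=='top': BP=[.5774,.0703,1.895,0]
    L=loc(near(C,(.585,.05),.17,.016,.075),BP)
    L=L[(abs(L[:,1])<.055)&(L[:,0]<.078)]
    # lying blank: local z -> +x board, x -> -z ; fit x_top,y,yaw
    def f(q):
        c,s=np.cos(q[2]),np.sin(q[2]); d=L-[q[0],q[1],.014]
        a=c*d[:,0]+s*d[:,1]; b=-s*d[:,0]+c*d[:,1]
        Q=np.c_[.024-d[:,2],-b,a+.15]
        return np.minimum(np.abs(np.min([sdf(Q,k) for k in BOX['blank']],0)),.01)/.003
    best=min((least_squares(f,[x,0,0],x_scale=[.005,.005,.03],diff_step=1e-3) for x in np.arange(.03,.09,.01)),key=lambda r:r.cost)
    top=L[L[:,2]>.055]
    print(n,'top x,y mm, yaw',np.round(best.x*[1e3,1e3,1],3),best.cost/len(L),'panel z',np.median(top[:,2]) if len(top) else None,len(top))
    if n=='scene': cv2.imwrite('pics/c10.png',cv2.resize(cv2.cvtColor(p['frame'],cv2.COLOR_RGB2BGR)[120:270,180:340],(640,600)))
E
python3 t10.py
```

```text
pos [ 0.6122 -0.0283  0.1218] rot [3.142 0.    1.889] q7 [ 0.15  0.64 -0.29  1.71  0.24  0.82  0.07] w 0.0254 F [ 0.1 -0.7 -0.4] t 23.08
shift [12.2 -0.8  1.8] turn -0.008
scene top x,y mm, yaw [16.704  0.944  0.   ] 0.4808600119972807 panel z 0.061852085649018895 845
top top x,y mm, yaw [ 7.3842e+01 -2.6500e-01 -3.0000e-03] 0.35815990979420587 panel z 0.061892462967954365 510
```

View pics/c10.png

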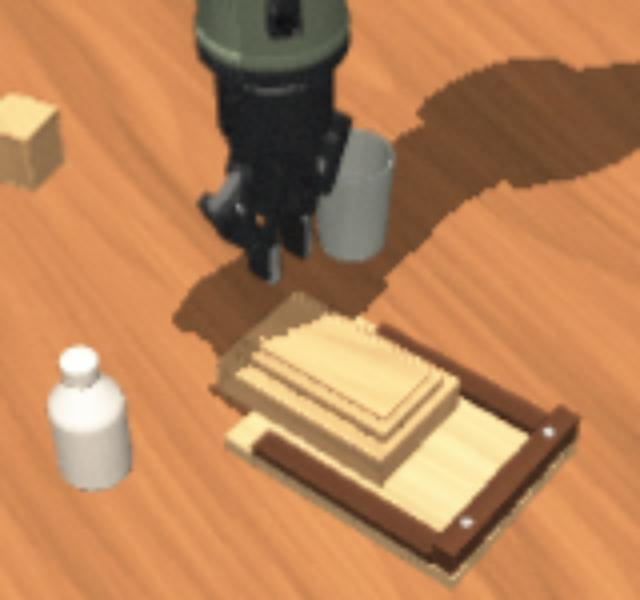

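The blank lies on its back between the rails, panel up (z=62 mm), a few cm short of the fence. I'll drop in behind it and slide it home.

move_arm:
  moves: "-30 0 -10 0; -60 0 -10 0; -85 0 -10 0; -100 0 -10 0; -100 0 20 0; -100 0 50 0; -100 0 75 0; -100 0 92 0; -100 0 98 0; -100 0 98 0"
  grip: 0.5

```text
clock: 24.02
position: [0.6426, -0.1228, 0.0224]
tool_rot: [-3.14, -0.001, 1.889]
force: [1.1, -0.2, 0.4]
grip_width: 0.043
```

```bash
cat >> t10.py <<'E'
    for lo,hi in((.02,.042),(.047,.054),(.059,.066)):
        T=L[(L[:,2]>lo)&(L[:,2]<hi)&(abs(L[:,1])<.045)]; print(n,lo,np.round(np.percentile(T[:,0],[1,5,50,95,99])*1e3,1),np.round(np.percentile(T[:,1],[1,99])*1e3,1),len(T))
s=bot.observe(); print('tcp in board',loc(s['position'][None],[.5787,.072,1.895,0])*1e3,s['tool_rot'],s['force'],s['grip_width'],s['clock'])
E
python3 t10.py
```

```text
scene top x,y mm, yaw [1.6544e+01 1.1030e+00 2.0000e-03] 0.4073360565107438 panel z 0.062027777557088104 849
scene 0.02 [-124.4  -90.4   15.4   16.8   17.1] [-45.   41.7] 125
scene 0.047 [-126.1 -118.5  -34.4   10.1   16.8] [-44.4  43.2] 101
scene 0.059 [-120.9 -115.3  -55.8    0.7    4.6] [-30.   27.4] 641
top top x,y mm, yaw [ 2.1603e+01 -7.8800e-01 -1.4000e-02] 0.7423775912370415 panel z 0.061815715029301166 1120
top 0.02 [-131.7 -129.8  -70.6   27.2   58.2] [-44.9  44.8] 52
top 0.047 [-131.6 -129.9  -61.9   14.6   16.5] [-44.4  44.2] 106
top 0.059 [-119.8 -114.5  -57.4   -0.8    5. ] [-30.9  30.8] 835
tcp in board [[-205.79631793    0.35068015   24.70824815]] [3.14072444e+00 2.54602329e-04 1.88888761e+00] [ 0.60256457  0.00281435 -0.28677101] 0.04256123647062151 24.1167
```

move_arm:
  moves: "20 0 0 0; 36 0 0 0; 48 0 0 0; 56 0 0 0; 64 0 0 0; 72 0 0 0; 80 0 0 0; 88 0 0 0; 96 0 0 0; 100 0 0 0"

```text
clock: 24.95
position: [0.6118, -0.0271, 0.0238]
tool_rot: [-3.142, -0.0, 1.889]
force: [1.4, -3.1, 2.5]
grip_width: 0.0428
```

```bash
python3 t10.py
```

```text
scene top x,y mm, yaw [ 5.4258e+01  6.3300e-01 -3.0000e-03] 0.46836318015620804 panel z 0.06200333515669526 934
scene 0.02 [-114.8 -111.3   54.8   56.2   56.6] [-45.   43.9] 147
scene 0.047 [-112.  -100.6   -9.1   49.5   50.1] [-42.4  39.9] 138
scene 0.059 [-107.6  -78.7  -18.8   37.4   42.6] [-30.3  27.9] 683
top top x,y mm, yaw [ 7.589e+01 -2.620e-01 -1.300e-02] 0.29680266898873864 panel z 0.06197141165329256 794
top 0.02 [-45.4 -42.   24.9  66.6  73.9] [-44.5  43.8] 35
top 0.047 [-52.4 -44.2  12.7  55.1  56. ] [-44.7  44.5] 77
top 0.059 [-46.1 -39.    1.8  42.3  45.1] [-28.7  32.4] 584
tcp in board [[-104.51460131    0.16905106   23.71899595]] [-3.14135705e+00 -6.92017274e-04  1.88998863e+00] [-0.35793914 -0.19737808 -1.09384949] 0.043097834595380316 25.05
```

move_arm:
  moves: "5 0 0 0; 10 0 0 0; 14 0 0 0; 17 0 0 0; 19 0 0 0; 21 0 0 0; 22 0 0 0; 23 0 0 0; 23 0 0 0; 23 0 0 0"

```text
clock: 25.88
position: [0.605, -0.0064, 0.0238]
tool_rot: [3.142, -0.0, 1.889]
force: [0.6, 0.0, -1.1]
grip_width: 0.0427
```

```bash
python3 t10.py
```

```text
scene top x,y mm, yaw [ 7.4982e+01 -6.0000e-02 -8.0000e-03] 0.4707660105710589 panel z 0.062023698575222275 970
scene 0.02 [-93.1 -89.6  69.6  77.6  77.8] [-44.9  40. ] 96
scene 0.047 [-89.4 -79.9  10.   71.6  74.5] [-43.6  43.1] 144
scene 0.059 [-86.1 -57.3   4.7  60.9  65.4] [-32.4  27.7] 707
top top x,y mm, yaw [8.26e+01 8.74e-01 7.00e-03] 0.26076296319148246 panel z 0.06168952097951641 742
top 0.02 [-21.1 -10.4  44.3  76.2  76.9] [-44.4  44.9] 28
top 0.047 [-22.3 -16.1  47.5  75.6  76.8] [-44.4  44.5] 63
top 0.059 [-18.  -10.6  24.8  63.4  69. ] [-31.2  32.8] 556
tcp in board [[-8.27010991e+01  6.23837642e-02  2.38319423e+01]] [ 3.14149153e+00 -1.77470511e-04  1.88875151e+00] [ 0.3786098  -0.94971616 -0.10468504] 0.04246233056559871 25.9833
```

move_arm:
  moves: "0.5 0 0 0; 1 0 0 0; 1.5 0 0 0; 2 0 0 0; 2.5 0 0 0; 3 0 0 0; 3.5 0 0 0; 4 0 0 0; 4 0 0 0; 4 0 0 0"

```text
clock: 26.82
position: [0.604, -0.0033, 0.0239]
tool_rot: [3.141, 0.001, 1.888]
force: [2.2, -3.9, -1.1]
grip_width: 0.0425
```

move_arm:
  moves: "0.5 0 0 0; 1 0 0 0; 1.5 0 0 0; 2 0 0 0; 2 0 0 0; 2 0 0 0; 2 0 0 0; 2 0 0 0; 2 0 0 0; 2 0 0 0"

```text
clock: 27.65
position: [0.6041, -0.003, 0.0241]
tool_rot: [3.141, 0.003, 1.888]
force: [6.0, -14.0, -1.3]
grip_width: 0.0429
```

Force rose to 15 N without further motion, so the blank is against the fence. Backing off along the tool and lifting away.

move_arm:
  moves: "-5 0 0 0; -15 0 0 0; -30 0 0 0; -50 0 0 0; -70 0 0 0; -70 0 -30 0; -70 0 -70 0; -70 0 -110 0; -70 0 -140 0; -70 0 -140 0"

```text
clock: 28.48
position: [0.6277, -0.0686, 0.1702]
tool_rot: [3.134, 0.003, 1.888]
force: [1.0, 0.5, 0.9]
grip_width: 0.043
```

move_arm:
  moves: "-40 0 0 0; -80 0 0 0; -120 0 0 0; -150 0 0 0; -170 0 0 0; -180 0 0 0; -180 0 0 0; -180 0 0 0; -180 0 0 0; -180 0 0 0"

```text
clock: 29.32
position: [0.6813, -0.2365, 0.164]
tool_rot: [3.141, -0.001, 1.891]
force: [-1.0, -0.5, 0.6]
grip_width: 0.0429
```

```bash
python3 t10.py
python3 - <<'E'
from fit import *
p=bot.grab_frame('scene'); save(p,'end')
for l in('glue','tin','offcut','gouge','mallet_head','mallet_end'):
    print(l,[(np.round(q['at'],1),round(q['conf'],2)) for q in bot.pinpoint(p,l)[:1]])
E
```

```text
scene top x,y mm, yaw [ 7.9768e+01  5.5000e-02 -4.0000e-03] 0.21680661954886368 panel z 0.06182330609284137 907
scene 0.02 [-68.  -62.7   0.2  48.2  72. ] [-44.9 -18.2] 21
scene 0.047 [-62.3 -54.2  23.   74.6  75.3] [-44.6  40.8] 115
scene 0.059 [-56.1 -49.7   8.5  64.4  68.3] [-28.4  26.9] 677
top top x,y mm, yaw [7.7515e+01 2.9200e-01 4.0000e-03] 0.490026398471125 panel z 0.061863185283973054 1143
top 0.02 [-90.1 -71.5 -18.5  76.   77.6] [-44.2  44.7] 47
top 0.047 [-66.8 -63.4  -4.9  71.8  77.4] [-44.   44.4] 108
top 0.059 [-54.8 -49.6   8.   64.7  70.9] [-32.   31.7] 836
tcp in board [[-325.6602627     1.1622529   164.10132619]] [ 3.14133249e+00 -1.27280644e-04  1.89022044e+00] [ 0.34898518  0.45218052 -0.2589806 ] 0.04238287217279682 29.4167
glue [(array([203.4, 234.8]), 0.96)]
tin [(array([270. , 178.4]), 0.66)]
offcut [(array([186.2, 158.7]), 0.53)]
gouge [(array([187.5, 161.3]), 0.45)]
mallet_head [(array([399.9, 303.8]), 0.66)]
mallet_end [(array([359.4, 290. ]), 0.77)]
```

View pics/end.png

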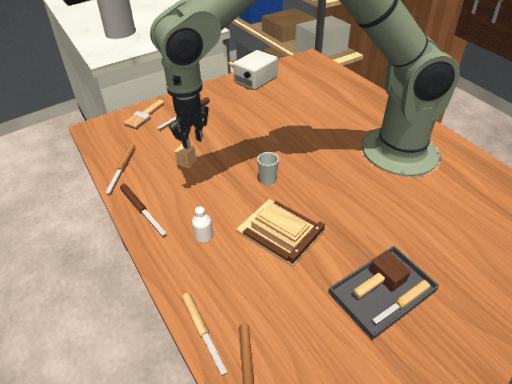

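The final view shows the blank home between the rails at (283,228), the mallet in the tray beside the gouge, and the bystanders in place. Handing in.

```bash
python3 -c "
from workcell import bot; s=bot.observe(); print(s['force'],s['clock']); print(bot.job_done())"
```

```text
[ 0.60729333 -0.01500463 -0.11503028] 29.7667
the job is handed in; nothing more can be done
None
```

The job is handed in at about 30 s of the 70 s allowed. No verdict is reported, so what follows rests on my own checks.

**What I did:**
- **Mallet:** it went into the tray beside the gouge. It brushed the tray's -y wall on the way down (about 8 N), so I backed off 7 mm before releasing it.
- **Blank, standing:** it stood against the board's open edge with its heel at x ≈ -102 mm and y ≈ +1 mm, square to the edge.
- **Blank, tipped and slid home:** I pushed it over the edge at the panel. It landed panel up, and I slid it forward until the force rose to 15 N with no further motion, which means it is against the fence. I then backed the arm clear.

**Last checks:**
- **Position:** the blank's upper end is at x ≈ 79.8 mm by the scene camera and 77.5 mm by the top camera (target 75 to 90). It is 0 to 0.3 mm off the middle.
- **Attitude:** it is out of square by no more than 0.004 rad, and the panel face is at z ≈ 62 mm.
- **Everything else:** in the final picture the mallet is flat in the tray and the glue, tin, gouge and offcut look unmoved. Force on the tool is about zero.

**Disagreements and gaps:**
- **Cameras:** the two cameras differ by 2 to 3 mm.
- **Fits:** several top-camera fits were unreliable where the arm blocked the view, including one of the mallet in the tray.
- **Wrong detection:** in the final picture the network placed the "gouge" at the offcut with low confidence (0.45). The picture itself shows the gouge in the tray.
- **Tipping step:** I measured the tilt at about 0.2 rad mid-push and then only after the blank had landed. The 0.45 to 1.25 rad phase itself was not observed.

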